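# Clear a rejected plate off the inspection deck

### The arm

A 6-joint arm with a two-finger parallel gripper is mounted at the origin on the work surface. World frame = base frame: x ahead of the robot, y to its left, z up, the work surface at z = 0. Lengths are in m, angles in rad, forces in N, time in s.
With the tool pointing down it reaches from about 0.3 to 0.875 m from the base axis. Payload 6.4 kg.
Tool frame: the origin (TCP) lies at the very end of the fingers, on their centre line; the grasp point (between the pads) lies 19 mm behind it (ctrl.hold_point_z is the distance from the TCP to the grasp point, in m); y points along the fingers, x is the direction in which the jaws open and shut, and the axes are right-handed (so a half turn about y gives the same grasp; the last joint's range is limited). The gripper opens to 85 mm and grips with 20 to 120 N. Pads are 22 mm wide; open, the fingers measure 114 mm over their backs; the gripper's body (76 mm by 85 mm) begins 54 mm behind the grasp point. The pads swing forward as they close: fully open they stand 13 mm farther back than shut.
Start: joints at [1.088, 0.181, 1.607, -0, 1.354, -0.206], TCP at [0.157, 0.553, 0.231] pointing down, gripper open.
Joint ranges: [-2.99, 2.99], [-0.89, 2.07], [0.3, 2.58], [-1.14, 4.28], [0, 2.63], [-3.12, 3.12]. Speed limits (rad/s): [2.57, 2.57, 3.01, 3.14, 3.14, 3.14].

### API

Orientations are given as a unit quaternion [w, x, y, z].
In Python, from bench import ctrl, imaging gives the robot as it stands.
- The arm moves only by the shell command python3 -m jog 'ROWS'. ROWS is JSON, a list of rows, each a list of 3 entries, a list of its own where there are three numbers: the shift along the tool's x, y, z in cm, then the turn, a rotation vector about the tool's x, y, z in rad, then the finger opening in cm, from 0 to 8.54. A call has 1 to 12 rows; each row shifts and turns the pose as measured when the row begins, along the tool's axes as they then stand; what a row does not reach is not made up. A row lasts 1/12 s, in which the tool goes at most 41.7 mm and 7.16 degrees, less where a joint would pass 70% of its speed; a pose out of reach is approached as far as the arm can. A call is refused whole if a number of a shift passes 4.17 or a number of a turn 0.125, either way. A call with a gripper value outside its range is refused whole. The fingers move at their own pace and stop on an object; the grip force is fixed at half the most. Time passes only in rows, so rows that do not move let the fingers close. It gives the time, the measured TCP pose, the force and the opening at its end, in the units of the state.
- ctrl.get_obs(): the state, without advancing time (a new reading comes with each control period).
- imaging.camera(name): name is "scene" or "top" or "wrist"; returns a dict with "frame" (384x512x3 uint8, red, green, blue), "depth" (384x512 float32, m along the optical axis (not along the pixel's ray), 0 where there is no reading), "K" (3x3 intrinsics, pixels), "k1" (the pictures are not rectified: a ray, as slopes to the right and down, at radius r is drawn at 1 + k1 r^2 times it, then the intrinsics apply), "R" (3x3) and "t" (3): a world point X has camera coordinates R X + t. Camera axes: x right, y down, z forward; pixel columns grow to the right and rows downward; lengths in m; the calibration is good to about 2 mm. A picture is of the moment at which its call begins.
- ctrl.hand_in(): hands the job in, once; it reports no verdict.
The state is a dict: "time_s": time; "q": joint angles; "dq": joint speeds; "joint_efforts": joint torques, N m; "eef_pos": TCP position; "eef_rot": TCP orientation; "wrist_force": force on the tool from outside, world axes, zero at the start; "torque": the same for the moment, N m; "opening": opening from 0.0 (shut) to 1.0 (fully open).
Only numpy, scipy, OpenCV 4.12 (cv2) and the standard library are available. Lean on these libraries where they do the work, as an engineer would, in place of code of your own. Each camera call takes 0.05 s, during which the arm holds its last target. There are 200 camera calls.

### The job

Slide the red gate of the inspection deck fully open, then clear the rejected dark steel plate by pressing lightly on it and sliding it along the channel off the open end of the deck, so that it drops into the blue bin below. Press gently, as the deck is a thin light panel, and slide the gate fully shut again afterwards. Leave the yellow meter, the bottle, the orange spool and the screwdriver alone.

Things in the scene. Friction and masses are not known exactly. Their poses are not given: they have to be found in the camera images.
- stand: Fixed inspection stand carrying a white deck 100 mm wide and 130 mm long. Origin on the table under the deck's middle, z up; its horizontal -y axis points along the channel to the open end (mouth), x lies across. The mouth edge is at y = -65 mm, the deck's back at +65 mm. Foot and column stand under the back half
- deck_back (a point): Middle of the deck's back edge on its top surface, the hinge line, 130 mm above the table (65 mm along the stand's +y axis). From here the deck slopes down to the mouth by 0 to about 5 degrees: locked, different every time and not given. Its channel is 68 mm wide between rails 6 mm high, 14 mm wide, ending 14 mm before the mouth edge; at this line stands a back wall 6 mm high
- plate: Loose dark steel plate, 64 (its x, across) x 80 (its y, along) x 6 mm thick, 0.2 to 0.33 kg, flat, origin at the centre of its underside. Lies in the channel within 6 mm of the back wall, top about flush with the rails: only its top face can be reached. Friction on the deck, about 0.3, varies; pressed with some 6 to 12 N it can be dragged. Over 25 N is too hard. An orange dot marks its mouth end
- gate (a joint): Travel of the red slide gate across the mouth, m: 0 fully shut, 0.076 fully open at its stop, growing to +x of the stand. Stays where left; about 2 N moves it. Bar 70 mm long, 8 mm thick, 12 mm high, its middle plane 7.5 mm inside the mouth edge; the plate can pass from 0.07 on
- gate_knob (a point): The gate's red upright round post, 14 mm in diameter, standing from 12 to 40 mm above the deck; the point is on its axis, 26 mm above the deck. It moves with the gate
- bin: Blue open bin, fixed on the table below the mouth, 140 x 150 mm outside (x, y), 65 mm high, walls 4 mm. Origin: centre of its underside on the table
- meter: Yellow hand meter lying on the table, 80 x 150 x 36 mm; not to be moved
- bottle: White bottle with a red cap, 66 mm in diameter, 150 mm high; not to be moved
- spool: Orange spool standing on its flange, 64 mm in diameter, 42 mm high; not to be moved
- driver: Screwdriver lying on the table, about 200 mm long; not to be moved

How it is judged:
By the outcome, as a careful person would: the job done as asked, in the order asked, and still so for the second after the job is handed in, with the robot touching nothing.
It also fails if it takes over 72 s, if anything falls off the work surface, if the arm or the gripper's body presses on something with over 40 N, if the wrist force passes 120 N, or if a joint passes its speed limit or range.

## Working session

There is one attempt and no reset: what is moved stays moved. The work goes in short steps, Python scripts to look and compute and a shell command to move; the robot and the scene stay as the last step left them, time stands still between calls to the robot, and variables do not carry over. Pictures are saved under pics/ and viewed, about 8 in all and at most 12, crops included, and the job is handed in when it is done.

```bash
ls; mkdir -p pics
python3 - <<'E'
from bench import ctrl, imaging
import cv2,numpy as np
o=ctrl.get_obs(); print({k:np.round(v,3) for k,v in o.items()})
ims=[]
for n in("scene","top"):
    c=imaging.camera(n); np.savez(f"pics/{n}0.npz",**c); print(n,c["K"].tolist(),c["k1"],np.round(c["R"],3).tolist(),c["t"])
    cv2.imwrite(f"pics/{n}0.png",c["frame"][:,:,::-1])
E
```

```text
pics
{'time_s': np.float64(0.0), 'q': array([ 1.088,  0.182,  1.608,  0.   ,  1.354, -0.206]), 'dq': array([ 0.001, -0.   , -0.   , -0.002,  0.   ,  0.   ]), 'joint_efforts': array([-1.0000e-03, -4.4488e+01, -3.5133e+01, -0.0000e+00,  9.0000e-03,
        0.0000e+00]), 'eef_pos': array([0.157, 0.553, 0.23 ]), 'eef_rot': array([-0.564,  0.564,  0.426, -0.427]), 'wrist_force': array([-0.222,  0.172, -0.349]), 'torque': array([-0.012,  0.007,  0.   ]), 'opening': np.float64(1.002)}
scene [[409.1431589869228, 0.0, 255.4394193895649], [0.0, 409.1431589869228, 193.30870638164154], [0.0, 0.0, 1.0]] -0.06263970295536407 [[-0.051, 0.999, 0.001], [0.826, 0.043, -0.562], [-0.562, -0.027, -0.827]] [-0.03758864 -0.39281632  1.50306527]
top [[405.05445057700143, 0.0, 251.57892095745143], [0.0, 405.05445057700143, 184.77821867168882], [0.0, 0.0, 1.0]] -0.1370027357268012 [[0.008, -1.0, 0.006], [-0.989, -0.008, -0.145], [0.145, -0.005, -0.989]] [0.0503429  0.57989846 1.26236093]
```

View pics/scene0.png

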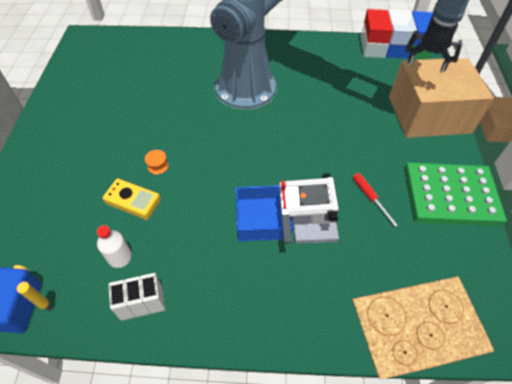

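View pics/top0.png

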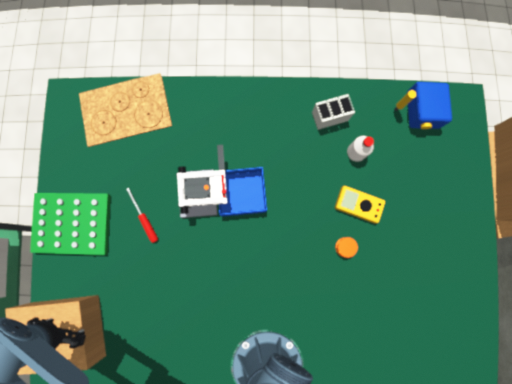

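Scene: stand around (310,205), bin to its left at (258,212), knob at (284,193), all other objects well away. Top: deck around (202,190), dot (206,187), gate rail running up at (221,155), bin (243,192). The mouth points to about world −y.

```bash
cat > h.py <<'E'
import numpy as np,cv2
from scipy.spatial.transform import Rotation as Ro
def cloud(c):
    """world point for every pixel with depth"""
    h,w=c["depth"].shape; K=c["K"]
    v,u=np.mgrid[:h,:w]; p=np.stack([u,v],-1).reshape(-1,1,2).astype(float)
    n=cv2.undistortPoints(p,K,np.array([float(c["k1"]),0,0,0])).reshape(h,w,2)
    X=np.dstack([n,np.ones((h,w))])*c["depth"][...,None]
    X=(X-c["t"])@c["R"]; X[c["depth"]<=0]=np.nan
    return X
def proj(c,P):
    n=(np.atleast_2d(P)@c["R"].T+c["t"]); n=n[:,:2]/n[:,2:]; n=n*(1+c["k1"]*(n**2).sum(1,keepdims=True))
    return n@c["K"][:2,:2].T+c["K"][:2,2]
def ray(c,uv):
    n=cv2.undistortPoints(np.array(uv,float).reshape(1,1,2),c["K"],np.array([float(c["k1"]),0,0,0])).ravel()
    return -c["R"].T@c["t"], c["R"].T@np.array([n[0],n[1],1])
def toolR(o): 
    q=o["eef_rot"]; return Ro.from_quat([q[1],q[2],q[3],q[0]]).as_matrix()
def masks(c):
    f=c["frame"]; hsv=cv2.cvtColor(f,cv2.COLOR_RGB2HSV); H,S,V=cv2.split(hsv)
    return dict(white=(S<40)&(V>170),red=((H<5)|(H>174))&(S>150)&(V>90),orange=(H>=6)&(H<18)&(S>150)&(V>130),blue=(H>105)&(H<130)&(S>150)&(V>60),dark=(V<90)&(S<80))
E
python3 - <<'E'
from h import *
from bench import ctrl
np.set_printoptions(precision=4,suppress=True)
print(toolR(ctrl.get_obs()))
for n in("top","scene"):
    c=dict(np.load(f"pics/{n}0.npz")); X=cloud(c); m=masks(c)
    roi=(abs(X[...,0]-0.58)<.25)&(abs(X[...,1]-.1)<.2)
    w=m["white"]&roi&(X[...,2]>.10)
    P=X[w]; A=np.c_[P[:,:2],np.ones(len(P))]; k=np.linalg.lstsq(A,P[:,2],rcond=None)[0]; print(n,w.sum(),"plane",k,"z",P[:,2].min(),P[:,2].max())
    r=cv2.minAreaRect(P[:,:2].astype(np.float32)*1000); print("deck rect",r, cv2.boxPoints(r).tolist())
    for nm,lo in(("red",.11),("orange",.1),("blue",.04),("dark",.11)):
        q=X[m[nm]&roi&(X[...,2]>lo)]; print(nm,len(q),np.nanmedian(q,0),q.min(0),q.max(0))
        if nm=="blue": print(cv2.minAreaRect(q[:,:2].astype(np.float32)*1000))
E
```

```text
[[ 0.2733 -0.0007 -0.9619]
 [ 0.9619 -0.0014  0.2733]
 [-0.0016 -1.      0.0003]]
top 1021 plane [0.0028 0.1027 0.1054] z 0.1105002129089797 0.16017751642591652
deck rect ((558.1505737304688, 207.61045837402344), (102.41808319091797, 145.92343139648438), 6.051135540008545) [[499.5355224609375, 274.76739501953125], [514.918212890625, 129.65701293945312], [616.765625, 140.45352172851562], [601.3829345703125, 285.56390380859375]]
red 24 [0.5461 0.1388 0.1413] [0.5314 0.1328 0.1277] [0.5927 0.1447 0.163 ]
orange 16 [0.5587 0.1926 0.1288] [0.5532 0.1857 0.1247] [0.5651 0.1985 0.1345]
blue 244 [0.5378 0.0679 0.0614] [0.4828 0.009  0.0402] [0.6344 0.1574 0.0697]
((558.2946166992188, 89.22515869140625), (139.502197265625, 149.58937072753906), 5.94126033782959)
dark 74 [0.4979 0.2613 0.1266] [0.4828 0.1855 0.117 ] [0.6202 0.2765 0.1336]
scene 1156 plane [-0.0308  0.0959  0.1254] z 0.10919390285846624 0.13957017403788763
deck rect ((553.0548706054688, 205.69186401367188), (114.87126159667969, 146.49171447753906), 5.891877174377441) [[488.40386962890625, 272.6549377441406], [503.44146728515625, 126.93709564208984], [617.7058715820312, 138.72879028320312], [602.6682739257812, 284.4466247558594]]
red 46 [0.5517 0.1386 0.1409] [0.5419 0.1341 0.1289] [0.6    0.1442 0.1628]
orange 17 [0.56   0.1911 0.13  ] [0.5528 0.1859 0.1282] [0.5668 0.1964 0.1314]
blue 558 [0.598  0.0705 0.0571] [0.4853 0.0073 0.04  ] [0.6374 0.168  0.0683]
((560.5540771484375, 87.33976745605469), (143.56373596191406, 149.19781494140625), 6.339264869689941)
dark 115 [0.6118 0.2614 0.1258] [0.4836 0.1461 0.1132] [0.6938 0.2791 0.1349]
```

```bash
python3 -m jog '[[[0,-2,0],[0,0,0],8.54],[[0,-2,0],[0,0,0],8.54],[[0,-2,0],[0,0,0],8.54],[[-1.8,-0.3,-3.5],[0,0,0],5],[[-1.8,0,-3.5],[0,0,0],3],[[-1.8,0,-3.5],[0,0,0],3],[[-1.8,0,-3.5],[0,0,0],3],[[-1.8,0,-3.5],[0,0,0],3],[[-1.8,0,-3.5],[0,0,0],3],[[-1.8,0,-3.5],[0,0,0],3],[[-1.8,0,-3.5],[0,0,0],3],[[-1.8,0,-3.5],[0,0,0],3]]'
python3 -m jog '[[[0,0,0],[0,0.119,0],3],[[0,0,0],[0,0.119,0],3],[[0,0,0],[0,0.119,0],3],[[0,0,0],[0,0.119,0],3],[[0,0,0],[0,0.119,0],3],[[0,0,0],[0,0.119,0],3],[[0,0,0],[0,0.119,0],3],[[0,0,0],[0,0.119,0],3],[[0,0,0],[0,0.119,0],3],[[0,0,0],[0,0.119,0],3]]'
cat >> h.py <<'E'
def togo(target,yaw,pitch_axis=0.):
    "tool shift (cm) to a world target and turn (rad) to stand-aligned yaw, jaws along stand x, y down"
    from bench import ctrl
    o=ctrl.get_obs(); R=toolR(o); x=np.array([np.cos(yaw),np.sin(yaw),0]); y=np.array([0,0,-1.])
    W=np.c_[x,y,np.cross(x,y)]; W=Ro.from_rotvec(pitch_axis*x).as_matrix()@W
    print("t",round(o["time_s"],2),"pos",np.round(o["eef_pos"],4),"F",np.round(o["wrist_force"],2),"open",round(o["opening"],3))
    print("shift cm",np.round(100*R.T@(np.array(target)-o["eef_pos"]),2),"turn",np.round(Ro.from_matrix(R.T@W).as_rotvec(),4))
E
python3 - <<'E'
from h import *
togo([.55,.2,.3],np.radians(6.05))
E
```

```text
time_s: 1.1
eef_pos: [0.4181, 0.3046, 0.2911]
eef_rot: [-0.56, 0.561, 0.427, -0.434]
wrist_force: [-0.0, 0.1, -0.3]
opening: 0.351
time_s: 1.93
eef_pos: [0.4237, 0.2941, 0.2857]
eef_rot: [-0.702, 0.711, 0.017, -0.028]
wrist_force: [-0.4, -0.7, -0.4]
opening: 0.352
t 1.93 pos [0.4237 0.2941 0.2857] F [-0.44 -0.66 -0.37] open 0.352
shift cm [ 11.99  -1.49 -10.21] turn [ 0.0122 -0.0421 -0.0158]
```

```bash
python3 -m jog '[[[3,-0.4,-2.5],[0.012,-0.042,-0.016],3],[[3,-0.4,-2.5],[0,0,0],3],[[3,-0.4,-2.5],[0,0,0],3],[[2,-0.4,-2.5],[0,0,0],3],[[0,0,0],[0,0,0],3],[[0,0,0],[0,0,0],3]]'
python3 - <<'E'
from h import *
from bench import imaging
np.set_printoptions(precision=4,suppress=True)
togo([.55,.2,.3],np.radians(6.05))
c=imaging.camera("wrist"); np.savez("pics/w1.npz",**c); print("cam",-c["R"].T@c["t"],c["R"][2])
cv2.imwrite("pics/w1.png",c["frame"][:,:,::-1])
E
```

```text
time_s: 2.43
eef_pos: [0.5438, 0.2012, 0.2985]
eef_rot: [0.706, -0.706, -0.032, 0.036]
wrist_force: [-0.3, -0.2, 0.7]
opening: 0.35
t 2.43 pos [0.5438 0.2012 0.2985] F [-0.35 -0.16  0.71] open 0.35
shift cm [ 0.61 -0.16 -0.18] turn [-0.0004 -0.009  -0.0049]
cam [0.5375 0.2716 0.4405] [ 0.0227 -0.2735 -0.9616]
```

View pics/w1.png

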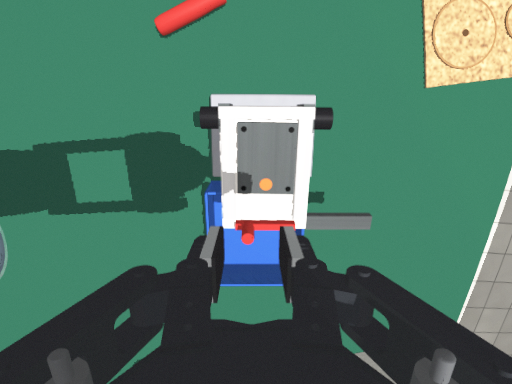

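The wrist view shows the deck from (219,106) to (313,228), the plate around (267,158), its dot at (265,184), and the shut gate bar at (268,225) with the knob at (248,234) near its −x end.

Run:
```python
from h import *
np.set_printoptions(precision=4,suppress=True)
c=dict(np.load("pics/w1.npz")); X=cloud(c); m=masks(c)
win=np.zeros(m["red"].shape,bool); win[95:250,200:335]=1
yaw=np.radians(6.05)
# plate
pl=np.zeros_like(win); pl[118:197,233:302]=1
p=pl&(cv2.cvtColor(c["frame"],cv2.COLOR_RGB2GRAY)<120); p=cv2.erode(p.astype(np.uint8),np.ones((3,3)))>0
P=X[p]; r=cv2.minAreaRect(P[:,:2].astype(np.float32)*1000); print("plate",p.sum(),r,"median",np.median(P,0))
k=np.linalg.lstsq(np.c_[P[:,:2],np.ones(len(P))],P[:,2],rcond=None)[0]; print("plane",k, "resid",(P[:,2]-np.c_[P[:,:2],np.ones(len(P))]@k).std())
print("slope deg along y", np.degrees(np.arctan(k[:2]@[-np.sin(yaw),np.cos(yaw)])),"across",np.degrees(np.arctan(k[:2]@[np.cos(yaw),np.sin(yaw)])))
w=m["white"]&win&(X[...,2]>.115); W=X[w]; r=cv2.minAreaRect(W[:,:2].astype(np.float32)*1000); print("deck",w.sum(),r,cv2.boxPoints(r))
k2=np.linalg.lstsq(np.c_[W[:,:2],np.ones(len(W))],W[:,2],rcond=None)[0]; print("white plane",k2)
rd=m["red"]&win&(X[...,2]>.11); Q=X[rd]; Qk=Q[Q[:,2]>.148]; print("red",len(Q),Q.min(0),Q.max(0),"knob",len(Qk),Qk.mean(0),Qk.min(0),Qk.max(0))
b=m["blue"]&(X[...,2]>.05)&(X[...,2]<.075); B=X[b]; print("bin top",cv2.minAreaRect(B[:,:2].astype(np.float32)*1000))
s=np.array([np.cos(yaw),np.sin(yaw)]),np.array([-np.sin(yaw),np.cos(yaw)])
o=np.array(r[0])/1000
for n,V in(("red",Q[:,:2]),("knob",Qk[:,:2]),("plate",P[:,:2])): d=V-o; print(n,"stand xy",(d@s[0]).min(),(d@s[0]).max(),(d@s[1]).min(),(d@s[1]).max())
```

```text
plate 260 ((556.4278564453125, 218.64324951171875), (56.397499084472656, 71.5662841796875), 4.440606117248535) median [nan nan nan]
 ** On entry to DLASCL parameter number  4 had an illegal value
 ** On entry to DLASCL parameter number  4 had an illegal valueTraceback (most recent call last):
  File "<stdin>", line 10, in <module>
    x, resids, rank, s = _umath_linalg.lstsq(a, b, rcond,
                         ~~~~~~~~~~~~~~~~~~~^^^^^^^^^^^^^
                                             signature=signature)
                                             ^^^^^^^^^^^^^^^^^^^^
    raise LinAlgError("SVD did not converge in Linear Least Squares")
numpy.linalg.LinAlgError: SVD did not converge in Linear Least Squares
```

Run:
```python
from h import *
np.set_printoptions(precision=4,suppress=True)
c=dict(np.load("pics/w1.npz")); X=cloud(c); m=masks(c); ok=np.isfinite(X[...,2])
g=cv2.cvtColor(c["frame"],cv2.COLOR_RGB2GRAY); print("gray",g[150,225:310:6])
win=np.zeros(ok.shape,bool); win[95:250,200:335]=1; win&=ok
yaw=np.radians(6.05); s=np.array([[np.cos(yaw),np.sin(yaw)],[-np.sin(yaw),np.cos(yaw)]])
def fit(P):
    A=np.c_[P[:,:2],np.ones(len(P))]; k=np.linalg.lstsq(A,P[:,2],rcond=None)[0]; e=P[:,2]-A@k
    print("  plane",k,"sd",e.std(),"n",len(P),"slope deg x,y",np.degrees(np.arctan(s@k[:2])))
pl=np.zeros_like(win); pl[110:205,230:305]=1; p=pl&ok&(g<150); P=X[p]
r=cv2.minAreaRect(P[:,:2].astype(np.float32)*1000); print("plate",r,np.median(P,0)); fit(P)
w=m["white"]&win&(X[...,2]>.115); W=X[w]; r=cv2.minAreaRect(W[:,:2].astype(np.float32)*1000); print("deck",r,cv2.boxPoints(r)); fit(W)
o=np.array([.558,.2076])
rd=m["red"]&win&(X[...,2]>.11); Q=X[rd]; Qk=Q[Q[:,2]>.148]; print("knob",len(Qk),Qk.mean(0),Qk.min(0),Qk.max(0))
for n,V in(("red",Q),("knob",Qk),("plate",P),("white",W)): d=(V[:,:2]-o)@s.T; print(n,d.min(0),d.max(0))
```

```text
gray [255 254 176 133 131 131 134 134 132 130 132 127 235 255 255]
plate ((557.7230834960938, 220.084228515625), (64.24402618408203, 80.23779296875), 4.205738544464111) [0.5568 0.2243 0.1326]
  plane [-0.004  0.071  0.119] sd 0.000870480691761849 n 3993 slope deg x,y [0.1995 4.061 ]
deck ((558.6331176757812, 207.23770141601562), (103.20459747314453, 145.5908660888672), 5.116472244262695) [[500.7445 275.1411]
 [513.7284 130.1304]
 [616.5217 139.3343]
 [603.5378 284.345 ]]
  plane [-0.0063  0.097   0.1124] sd 0.003672095906383507 n 6247 slope deg x,y [0.2264 5.5472]
knob 156 [0.545  0.1405 0.1585] [0.5388 0.132  0.1484] [0.5512 0.1456 0.1624]
red [-0.0339 -0.0738] [ 0.0339 -0.0592]
knob [-0.0261 -0.0738] [-0.0139 -0.0604]
plate [-0.0321 -0.0267] [0.034  0.0527]
white [-0.0505 -0.0739] [0.0533 0.0723]
```

```bash
python3 -m jog '[[[0,1,-2],[0,0,0],3],[[0,2,-2],[0,0,0],3],[[-0.3,3,-2],[0,0,0],3],[[0,2,0],[0,0,0],3],[[0,0,0],[0,0,0],3],[[0,0,0],[0,0,0],3]]'
python3 - <<'E'
from h import *
togo([.545,.140,.138],np.radians(5.4))
E
```

```text
time_s: 2.98
eef_pos: [0.5422, 0.1446, 0.2163]
eef_rot: [0.707, -0.706, -0.035, 0.038]
wrist_force: [-0.7, -0.5, -0.7]
opening: 0.352
t 2.98 pos [0.5422 0.1446 0.2163] F [-0.74 -0.55 -0.72] open 0.352
shift cm [ 0.27  7.83 -0.5 ] turn [-0.0014  0.0099 -0.0042]
```

```bash
python3 -m jog '[[[0.27,1.5,-0.5],[0,0,0],3],[[0,0,0],[0,0,0],3],[[0,2,0],[0,0,0],3],[[0,2,0],[0,0,0],3],[[0,0,0],[0,0,0],3],[[0,0,0],[0,0,0],3]]'
python3 - <<'E'
from h import *
from bench import imaging
togo([.545,.140,.138],np.radians(5.4))
c=imaging.camera("wrist"); cv2.imwrite("pics/w2.png",c["frame"][:,:,::-1])
E
```

```text
time_s: 3.48
eef_pos: [0.5477, 0.1463, 0.1702]
eef_rot: [0.707, -0.705, -0.042, 0.037]
wrist_force: [0.0, 0.0, 0.1]
opening: 0.355
t 3.48 pos [0.5477 0.1463 0.1702] F [0.04 0.03 0.12] open 0.355
shift cm [-0.36  3.22 -0.6 ] turn [-0.0022  0.0171  0.0071]
```

View pics/w2.png

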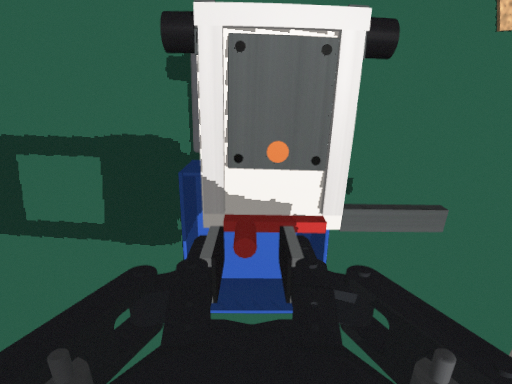

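The picture shows the knob (245,235) between the fingertips (215 and 290), so I need a few mm toward −x and −y before descending.

```bash
python3 -m jog '[[[-0.4,0,-0.6],[0,0.017,0],3],[[0,0,0],[0,0,0],3],[[0,0,0],[0,0,0],3]]'
python3 - <<'E'
from h import *
togo([.545,.140,.138],np.radians(5.4))
E
```

```text
time_s: 3.78
eef_pos: [0.5459, 0.1404, 0.1749]
eef_rot: [0.707, -0.705, -0.038, 0.029]
wrist_force: [-0.4, -0.2, 0.5]
opening: 0.351
t 3.78 pos [0.5459 0.1404 0.1749] F [-0.36 -0.16  0.49] open 0.351
shift cm [-0.14  3.68 -0.04] turn [-0.0021 -0.0002  0.0128]
```

```bash
python3 -m jog '[[[-0.1,1.8,0],[0,0,0.012],3]]'; python3 -m jog '[[[0,1.3,0],[0,0,0],3]]';  for i in 1 2 3; do python3 -m jog '[[[0,0,0],[0,0,0],3]]' | grep -v rot; done
python3 - <<'E'
from h import *
togo([.545,.140,.138],np.radians(5.4))
E
```

```text
time_s: 3.87
eef_pos: [0.5481, 0.1404, 0.1614]
eef_rot: [0.707, -0.706, -0.036, 0.03]
wrist_force: [0.9, -0.1, 0.7]
opening: 0.351
time_s: 3.95
eef_pos: [0.5486, 0.1403, 0.1486]
eef_rot: [0.707, -0.706, -0.037, 0.029]
wrist_force: [-0.5, 0.5, -0.8]
opening: 0.354
time_s: 4.03
eef_pos: [0.5476, 0.1402, 0.1468]
wrist_force: [-0.8, -0.2, -0.2]
opening: 0.353
time_s: 4.12
eef_pos: [0.5475, 0.1401, 0.1467]
wrist_force: [0.8, 0.2, -0.1]
opening: 0.352
time_s: 4.2
eef_pos: [0.5474, 0.14, 0.1468]
wrist_force: [-0.1, 0.0, 0.3]
opening: 0.352
t 4.2 pos [0.5474 0.14   0.1468] F [-0.12  0.02  0.27] open 0.352
shift cm [-0.24  0.88  0.02] turn [-0.0018 -0.0013  0.0071]
```

```bash
python3 -m jog '[[[-0.3,0.8,0],[0,0,0],3],[[0,0.3,0],[0,0,0],2.2],[[0,0,0],[0,0,0],2],[[0,0,0],[0,0,0],2],[[0,0,0],[0,0,0],2]]'; python3 -m jog '[[[1,0,0],[0,0,0],2]]';python3 -m jog '[[[1,0,0],[0,0,0],2]]';python3 -m jog '[[[1,0,0],[0,0,0],2]]'
python3 - <<'E'
from h import *
togo([.545,.140,.138],np.radians(5.4))
E
```

```text
time_s: 4.62
eef_pos: [0.5448, 0.1398, 0.1361]
eef_rot: [0.707, -0.706, -0.036, 0.03]
wrist_force: [0.7, -0.7, 0.1]
opening: 0.237
time_s: 4.7
eef_pos: [0.5532, 0.1408, 0.1359]
eef_rot: [0.707, -0.706, -0.035, 0.031]
wrist_force: [-2.5, 0.2, -0.4]
opening: 0.232
time_s: 4.78
eef_pos: [0.5627, 0.1417, 0.1358]
eef_rot: [0.707, -0.706, -0.035, 0.031]
wrist_force: [-2.4, -0.3, 0.2]
opening: 0.237
time_s: 4.87
eef_pos: [0.5726, 0.1426, 0.1358]
eef_rot: [0.707, -0.706, -0.034, 0.032]
wrist_force: [-2.9, -0.8, 1.3]
opening: 0.233
t 4.87 pos [0.5726 0.1426 0.1358] F [-2.91 -0.8   1.34] open 0.233
shift cm [-2.77 -0.23 -0.  ] turn [-0.0015 -0.0006  0.0036]
```

```bash
python3 -m jog '[[[1,0,0],[0,0,0],2],[[1,0,0],[0,0,0],2],[[1,0,0],[0,0,0],2]]'|grep -E 'pos|force'; for i in 1 2 3; do python3 -m jog '[[[0.6,0,0],[0,0,0],2]]'|grep -E 'pos|force'; done
```

```text
eef_pos: [0.6033, 0.1454, 0.1357]
wrist_force: [-1.9, -1.3, 1.9]
eef_pos: [0.6101, 0.1461, 0.1357]
wrist_force: [-3.0, -1.1, 1.3]
eef_pos: [0.6165, 0.1467, 0.1357]
wrist_force: [-2.1, -0.5, 1.7]
eef_pos: [0.6229, 0.1472, 0.1357]
wrist_force: [-6.1, -0.8, 5.0]
```

```bash
python3 -m jog '[[[0.3,0,0],[0,0,0],2]]'|grep -E 'pos|force'; python3 -m jog '[[[0.2,0,0],[0,0,0],2]]'|grep -E 'pos|force'; python3 -m jog '[[[-0.4,0,0],[0,0,0],2.6],[[0,0,0],[0,0,0],3],[[0,0,0],[0,0,0],3]]'
```

```text
eef_pos: [0.6231, 0.1473, 0.1355]
wrist_force: [-24.4, -4.0, 17.6]
eef_pos: [0.6226, 0.1473, 0.1354]
wrist_force: [-12.3, -2.6, 9.5]
time_s: 5.78
eef_pos: [0.6195, 0.147, 0.1358]
eef_rot: [-0.706, 0.706, 0.028, -0.039]
wrist_force: [-0.2, -0.7, 1.1]
opening: 0.347
```

```bash
python3 -m jog '[[[0,-2,0],[0,0,0],3],[[0,-2,0],[0,0,0],3],[[0,-1.5,0],[0,0,0],3],[[0,-1,0],[0,0,0],0],[[-1.5,0,2.5],[0.07,0,0],0],[[-1.5,0,2.5],[0,0,0],0],[[-1.5,0,2.5],[0,0,0],0],[[-1.5,0,2.5],[0,0,0],0],[[0,0,0],[0,0,0],0],[[0,0,0],[0,0,0],0]]'
python3 - <<'E'
from h import *
from bench import imaging
np.set_printoptions(precision=4,suppress=True)
togo([.5553,.246,.15],np.radians(5.4),.071)
c=imaging.camera("wrist"); cv2.imwrite("pics/w3.png",c["frame"][:,:,::-1])
c=imaging.camera("top"); X=cloud(c); m=masks(c); roi=(abs(X[...,0]-.6)<.15)&(abs(X[...,1]-.14)<.05)&(X[...,2]>.12)&m["red"]
print("red pts",X[roi].mean(0),X[roi].min(0),X[roi].max(0))
E
```

```text
time_s: 6.62
eef_pos: [0.5538, 0.2433, 0.2107]
eef_rot: [0.732, -0.68, -0.029, 0.035]
wrist_force: [0.7, 0.2, 0.7]
opening: -0.003
t 6.62 pos [0.5538 0.2433 0.2107] F [0.67 0.18 0.67] open -0.003
shift cm [ 0.21  6.07 -0.2 ] turn [-0.0035 -0.0041 -0.006 ]
red pts [0.6375 0.1479 0.1397] [0.6068 0.1403 0.1207] [0.6729 0.1556 0.1637]
```

View pics/w3.png

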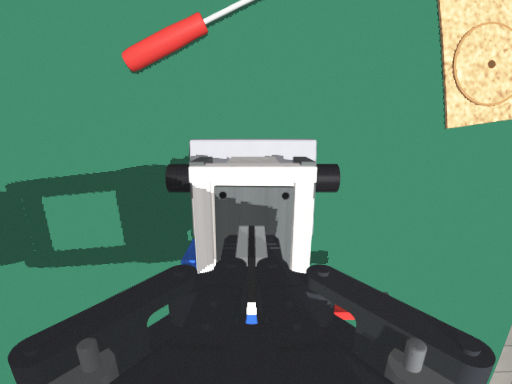

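The gate is open (red at (342,312), right of the channel). The shut fingers at (252,245) are centred over the plate.

```bash
python3 -m jog '[[[0.2,2,0],[0,0,0],0],[[0,2,0],[0,0,0],0],[[0,1.5,0],[0,0,0],0],[[0,0,0],[0,0,0],0]]'|grep -E 'pos|force'; python3 -m jog '[[[0,0.4,0],[0,0,0],0],[[0,0,0],[0,0,0],0]]'|grep -E 'pos|force'
python3 - <<'E'
from h import *
togo([.5553,.246,.134],np.radians(5.4),.071)
E
```

```text
eef_pos: [0.5603, 0.2438, 0.1552]
wrist_force: [-1.7, -0.2, -0.6]
eef_pos: [0.5612, 0.2424, 0.1505]
wrist_force: [-0.7, -0.7, -0.1]
t 7.22 pos [0.5612 0.2424 0.1505] F [-0.71 -0.65 -0.1 ] open 0.0
shift cm [-0.56  1.68  0.29] turn [-0.0026 -0.0113 -0.0013]
```

```bash
python3 -m jog '[[[-0.6,0.9,0.3],[0,-0.01,0],0],[[0,0,0],[0,0,0],0]]'|grep -E 'pos|force'; for i in 1 2 3 4; do python3 -m jog '[[[0,0.15,0],[0,0,0],0]]'|grep -E 'pos|force'; done
```

```text
eef_pos: [0.556, 0.2449, 0.1424]
wrist_force: [0.0, -0.3, -0.8]
eef_pos: [0.5566, 0.2451, 0.1418]
wrist_force: [0.1, 1.5, 1.0]
eef_pos: [0.5565, 0.2453, 0.1404]
wrist_force: [0.0, 0.5, 0.5]
eef_pos: [0.5568, 0.2456, 0.1394]
wrist_force: [-0.2, 0.9, 0.4]
eef_pos: [0.557, 0.2458, 0.1382]
wrist_force: [-0.0, 0.2, 0.9]
```

```bash
for i in 1 2 3 4; do python3 -m jog '[[[0,0.1,0],[0,0,0],0]]'|grep -E 'pos|force'; done
```

```text
eef_pos: [0.5571, 0.246, 0.1373]
wrist_force: [-0.7, -0.1, 0.0]
eef_pos: [0.5572, 0.2462, 0.1364]
wrist_force: [0.5, -0.1, -0.3]
eef_pos: [0.5573, 0.2463, 0.1354]
wrist_force: [0.4, 0.1, 0.5]
eef_pos: [0.5574, 0.2464, 0.1348]
wrist_force: [-2.9, -2.7, 9.2]
```

```bash
for i in 1 2 3; do python3 -m jog '[[[0,0.1,-0.4],[0,0,0],0]]'|grep -E 'pos|force'; done
```

```text
eef_pos: [0.5583, 0.2435, 0.1346]
wrist_force: [-1.3, 3.1, 7.7]
eef_pos: [0.5593, 0.2403, 0.1344]
wrist_force: [-0.6, 0.9, 5.0]
eef_pos: [0.5603, 0.237, 0.1342]
wrist_force: [-0.7, 2.1, 6.0]
```

```bash
for i in 1 2 3; do python3 -m jog '[[[-0.15,0.12,-0.5],[0,0,0],0]]'|grep -E 'pos|force'; done
cat > dot.py <<'E'
from h import *
from bench import imaging
import sys
np.set_printoptions(precision=4,suppress=True)
togo([.5553,.246,.134],np.radians(5.4),.071)
for n in("scene","top"):
    c=imaging.camera(n); X=cloud(c); X=np.nan_to_num(X); q=X[masks(c)["orange"]&(abs(X[...,0]-.57)<.1)&(X[...,1]>.05)&(X[...,1]<.25)&(X[...,2]>.05)]
    print(n,len(q),q.mean(0) if len(q) else "")
    if len(sys.argv)>1: cv2.imwrite(f"pics/{n}_{sys.argv[1]}.png",c["frame"][:,:,::-1])
E
python3 dot.py
```

```text
eef_pos: [0.5604, 0.2327, 0.1339]
wrist_force: [-0.2, 2.3, 7.1]
eef_pos: [0.5605, 0.2282, 0.1336]
wrist_force: [-1.2, 2.3, 6.5]
eef_pos: [0.5606, 0.2236, 0.1333]
wrist_force: [-0.4, 2.6, 5.4]
t 8.55 pos [0.5606 0.2236 0.1333] F [-0.44  2.6   5.36] open 0.001
shift cm [-0.31  0.11  2.28] turn [-0.0102  0.002   0.0201]
scene 20 [0.5594 0.1758 0.128 ]
top 0
```

```bash
for i in 1 2 3 4; do python3 -m jog '[[[-0.06,0.2,-0.5],[0,0,0.005],0]]'|grep -E 'pos|force'; done;  python3 dot.py
```

```text
eef_pos: [0.5617, 0.2191, 0.1329]
wrist_force: [-2.1, 3.7, 13.2]
eef_pos: [0.5629, 0.2151, 0.1326]
wrist_force: [-3.1, 3.7, 11.1]
eef_pos: [0.5641, 0.2112, 0.1323]
wrist_force: [-1.9, 3.7, 10.2]
eef_pos: [0.5653, 0.2073, 0.1321]
wrist_force: [-2.5, 2.8, 10.8]
t 8.98 pos [0.5653 0.2073 0.1321] F [-2.5   2.83 10.81] open 0.0
shift cm [-0.62  0.14  3.95] turn [-0.0166  0.0032  0.0137]
scene 19 [0.5633 0.1647 0.1279]
top 14 [0.5637 0.1662 0.1281]
```

```bash
python3 -m jog '[[[0,-0.7,0],[0,0,0],0],[[-0.7,0,1.6],[0,0,0],0],[[0,0,0],[-0.015,0,0.012],0],[[0,0,0],[0,0,0],0]]'
python3 - <<'E'
from h import *
togo([.5567,.2225,.1327],np.radians(5.4),.071)
E
```

```text
time_s: 9.42
eef_pos: [0.5578, 0.22, 0.1419]
eef_rot: [0.73, -0.681, -0.034, 0.034]
wrist_force: [0.4, -0.1, 1.2]
opening: 0.0
t 9.42 pos [0.5578 0.22   0.1419] F [ 0.45 -0.11  1.16] open 0.0
shift cm [-0.09  0.94  0.2 ] turn [0.0015 0.0013 0.0028]
```

```bash
python3 -m jog '[[[-0.1,0.6,0.3],[0,0,0],0],[[0,0,0],[0,0,0],0]]'|grep -E 'pos|force'; for i in 1 2 3 4 ; do python3 -m jog '[[[0,0.1,0],[0,0,0],0]]'|grep -E 'pos|force'; done
```

```text
eef_pos: [0.5567, 0.2231, 0.1355]
wrist_force: [-0.0, -0.2, 0.5]
eef_pos: [0.5568, 0.223, 0.1342]
wrist_force: [0.5, -0.8, -0.2]
eef_pos: [0.5567, 0.2229, 0.1331]
wrist_force: [-6.4, -1.3, 12.3]
eef_pos: [0.5567, 0.2229, 0.1331]
wrist_force: [-5.6, -1.5, 15.9]
eef_pos: [0.5567, 0.2229, 0.1332]
wrist_force: [-5.3, -0.7, 9.2]
```

```bash
python3 -m jog '[[[-0.1,0.15,-0.3],[0,0,0],0]]'|grep -E 'pos|force'; for i in 1 2 3 4; do python3 -m jog '[[[-0.12,0.2,-0.5],[0.002,0,0.003],0]]'|grep -E 'pos|force'; done;  python3 dot.py
```

```text
eef_pos: [0.5568, 0.2207, 0.133]
wrist_force: [0.3, 3.0, 10.0]
eef_pos: [0.5572, 0.2171, 0.1328]
wrist_force: [-2.7, 4.6, 13.4]
eef_pos: [0.5576, 0.2133, 0.1325]
wrist_force: [-3.9, 4.2, 11.4]
eef_pos: [0.5579, 0.2095, 0.1322]
wrist_force: [-3.0, 3.5, 11.4]
eef_pos: [0.5583, 0.2056, 0.132]
wrist_force: [-2.6, 3.7, 11.6]
t 10.33 pos [0.5583 0.2056 0.132 ] F [-2.56  3.71 11.6 ] open -0.005
shift cm [0.1  0.16 4.05] turn [-0.0179  0.0035  0.0033]
scene 18 [0.5646 0.1473 0.1269]
top 0
```

```bash
for i in 1 2 3 4; do python3 -m jog '[[[-0.1,0.2,-0.5],[0.006,0,0.001],0],[[-0.1,0.2,-0.5],[0.006,0,0.001],0]]'|grep -E 'pos|force'; done;  python3 dot.py p1
```

```text
eef_pos: [0.5592, 0.1979, 0.1314]
wrist_force: [-4.6, 5.2, 14.0]
eef_pos: [0.5598, 0.1909, 0.1311]
wrist_force: [-5.3, 4.4, 14.8]
eef_pos: [0.5605, 0.1841, 0.1307]
wrist_force: [-5.0, 3.8, 15.9]
eef_pos: [0.5611, 0.1775, 0.1303]
wrist_force: [-5.6, 5.4, 16.3]
t 11.1 pos [0.5611 0.1775 0.1303] F [-5.58  5.45 16.28] open 0.001
shift cm [0.11 0.74 6.84] turn [-0.0904  0.0071  0.0154]
scene 18 [0.567  0.1206 0.1245]
top 0
```

Run:
```python
import cv2
a=cv2.imread("pics/scene_p1.png")[140:260,210:370]; b=cv2.imread("pics/top_p1.png")[130:250,130:290]
cv2.imwrite("pics/p1.png",cv2.resize(cv2.hconcat([a,b]),None,fx=2.5,fy=2.5,interpolation=cv2.INTER_CUBIC))
```

```text
(no output)
```

View pics/p1.png

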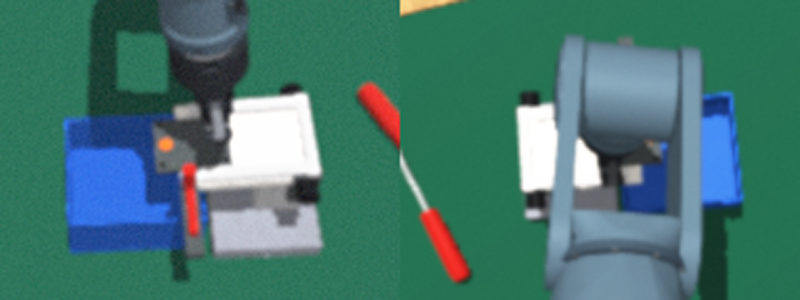

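The plate has moved about 70 mm and now overhangs the mouth (dot at (165,144) in the left panel). My small tilt correction had the wrong sign, so I'm reversing it and easing the pressure.

```bash
for i in 1 2 3 4; do python3 -m jog '[[[-0.1,0.15,-0.5],[-0.015,0,0.002],0],[[-0.1,0.15,-0.5],[-0.015,0,0.002],0]]'|grep -E 'pos|force'; done;  python3 dot.py
```

```text
eef_pos: [0.5623, 0.1686, 0.1296]
wrist_force: [-2.1, 3.9, 9.1]
eef_pos: [0.5633, 0.16, 0.1289]
wrist_force: [-1.0, 3.9, 9.0]
eef_pos: [0.5647, 0.1511, 0.1281]
wrist_force: [-1.2, 2.4, 7.9]
eef_pos: [0.5661, 0.1418, 0.1275]
wrist_force: [-1.3, 3.1, 7.0]
t 11.87 pos [0.5661 0.1418 0.1275] F [-1.32  3.09  7.01] open -0.002
shift cm [-0.04 -0.15 10.49] turn [0.023  0.0053 0.0221]
scene 18 [0.5741 0.0898 0.1224]
top 0
```

```bash
for i in 1 2 3; do python3 -m jog '[[[-0.1,0.13,-0.5],[0,0,0.003],0]]'|grep -E 'pos|force'; done;  python3 dot.py
```

```text
eef_pos: [0.5669, 0.137, 0.1274]
wrist_force: [-0.0, 2.5, 7.9]
eef_pos: [0.5678, 0.1324, 0.1276]
wrist_force: [-1.4, 0.5, 12.2]
eef_pos: [0.5689, 0.1269, 0.128]
wrist_force: [-0.1, -5.6, 6.9]
t 12.22 pos [0.5689 0.1269 0.128 ] F [-0.06 -5.57  6.91] open -0.0
shift cm [-0.16 -0.03 12.  ] turn [0.0232 0.0067 0.0229]
scene 12 [0.5741 0.0879 0.0875]
top 0
```

The plate is tipping (dot at z≈0.088). Lifting off.

```bash
python3 -m jog '[[[0,-2,0],[0,0,0],0],[[0,-2,0],[0,0,0],0],[[0,-2,0],[0,0,0],0],[[0,-2,1],[-0.05,0,0],0],[[0,-2,1],[0,0,0],0],[[0,0,0],[0,0,0],0],[[0,0,0],[0,0,0],0]]'
python3 - <<'E'
from h import *
from bench import imaging
togo([.624,.147,.2],np.radians(5.4))
s=imaging.camera("scene")["frame"][140:260,210:370]; w=imaging.camera("wrist")["frame"]
s=cv2.resize(s,(400,300)); w=cv2.resize(w,(400,300)); cv2.imwrite("pics/p2.png",cv2.hconcat([s,w])[:,:,::-1])
E
```

```text
time_s: 12.9
eef_pos: [0.565, 0.1367, 0.2297]
eef_rot: [-0.704, 0.709, 0.04, -0.026]
wrist_force: [-0.0, -0.3, 0.2]
opening: -0.003
t 12.9 pos [0.565  0.1367 0.2297] F [-0.02 -0.29  0.21] open -0.003
shift cm [5.91 3.08 0.5 ] turn [ 0.0086 -0.0014  0.0188]
```

View pics/p2.png

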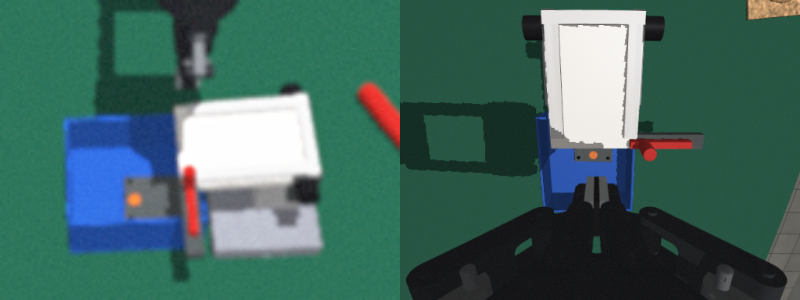

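The plate lies flat in the bin (dot at (135,200) in the left panel) and the deck is empty. Now to shut the gate.

```bash
python3 -m jog '[[[2.5,0.5,0],[0,0,0.018],3],[[2.5,0.5,0.2],[0,0,0],3],[[0.6,0.5,0.4],[0,0,0],3],[[0,0,0],[0,0,0],3],[[0,0,0],[0,0,0],3]]'|grep -E 'pos|force|open'
python3 - <<'E'
from h import *
togo([.6207,.1477,.137],np.radians(5.4))
E
```

```text
eef_pos: [0.617, 0.145, 0.2053]
wrist_force: [-1.3, -0.9, -0.6]
opening: 0.35
t 13.42 pos [0.617  0.145  0.2053] F [-1.28 -0.92 -0.6 ] open 0.35
shift cm [0.49 6.82 0.29] turn [ 0.0077 -0.0045 -0.0143]
```

```bash
python3 -m jog '[[[0.5,1,0.3],[0,0,0],3],[[0,1.5,0],[0,0,0],3],[[0,0,0],[0,0,0],3]]'|grep -E 'pos|force|open'
python3 - <<'E'
from h import *
togo([.6207,.1477,.137],np.radians(5.4))
E
```

```text
eef_pos: [0.6192, 0.1479, 0.1774]
wrist_force: [-1.7, -0.4, -0.5]
opening: 0.349
t 13.67 pos [0.6192 0.1479 0.1774] F [-1.66 -0.43 -0.54] open 0.349
shift cm [ 0.21  4.04 -0.  ] turn [ 0.0076 -0.005  -0.0172]
```

```bash
python3 -m jog '[[[0.1,1.5,0],[0,0,-0.015],3],[[0,0,0],[0,0,0],3]]'|grep -E 'pos|force|open';python3 -m jog '[[[0.1,1.5,0],[0,0,0],3],[[0,1,0],[0,0,0],3],[[0,0,0],[0,0,0],2],[[0,0,0],[0,0,0],2]]'|grep -E 'pos|force|open'
python3 - <<'E'
from h import *
togo([.6207,.1477,.137],np.radians(5.4))
E
```

```text
eef_pos: [0.6187, 0.1479, 0.1614]
wrist_force: [-1.1, 0.2, -1.6]
opening: 0.351
eef_pos: [0.6193, 0.1481, 0.1384]
wrist_force: [0.5, -0.0, 0.5]
opening: 0.233
t 14.17 pos [0.6193 0.1481 0.1384] F [ 0.5  -0.04  0.47] open 0.233
shift cm [ 0.13  0.14 -0.05] turn [ 0.0075 -0.0045 -0.0027]
```

```bash
python3 -m jog '[[[-1,0,0],[0,0,0],2],[[-1,0,0],[0,0,0],2],[[-1,0,0],[0,0,0],2]]'|grep -E 'pos|force'; python3 -m jog '[[[-1,0,0],[0,0,0],2],[[-1,0,0],[0,0,0],2],[[-1,0,0],[0,0,0],2]]'|grep -E 'pos|force'; for i in 1 2; do python3 -m jog '[[[-0.5,0,0],[0,0,0],2]]'|grep -E 'pos|force'; done
```

```text
eef_pos: [0.592, 0.1453, 0.1411]
wrist_force: [3.2, 0.1, -1.7]
eef_pos: [0.5626, 0.1425, 0.144]
wrist_force: [1.9, 0.2, -1.7]
eef_pos: [0.557, 0.1421, 0.1448]
wrist_force: [2.3, -0.8, -1.9]
eef_pos: [0.5522, 0.1416, 0.1457]
wrist_force: [2.4, -0.3, -1.1]
```

```bash
for i in 1 2 3; do python3 -m jog '[[[-0.4,0.15,0],[0,0,0],2]]'|grep -E 'pos|force'; done
```

```text
eef_pos: [0.5486, 0.1413, 0.1453]
wrist_force: [2.1, -0.6, 1.6]
eef_pos: [0.5453, 0.141, 0.1448]
wrist_force: [1.8, 0.7, 1.0]
eef_pos: [0.5419, 0.1406, 0.144]
wrist_force: [1.5, 0.9, 1.0]
```

```bash
for i in 1 2 3; do python3 -m jog '[[[-0.25,0.1,0],[0,0,0],2]]'|grep -E 'pos|force'; done
```

```text
eef_pos: [0.5405, 0.1405, 0.1437]
wrist_force: [9.0, 2.3, -0.4]
eef_pos: [0.5404, 0.1405, 0.1437]
wrist_force: [11.4, 2.8, -1.6]
eef_pos: [0.5405, 0.1404, 0.1437]
wrist_force: [10.7, 2.3, -3.0]
```

```bash
python3 -m jog '[[[0.3,0,0],[0,0,0],2],[[0,0,0],[0,0,0],3],[[0,0,0],[0,0,0],3],[[0,0,0],[0,0,0],3],[[0,-1.5,0],[0,0,0],3],[[0,-2,0],[0,0,0],3],[[0,-2.5,0],[0,0,0],3],[[0,-3,0.5],[0,0,0],3],[[0,-3,1.5],[0,0,0],3],[[0,-3,2],[0,0,0],3],[[0,0,0],[0,0,0],3],[[0,0,0],[0,0,0],3]]'
python3 - <<'E'
from h import *
from bench import imaging
np.set_printoptions(precision=4,suppress=True)
togo([.55,.2,.3],np.radians(5.4))
sc=imaging.camera("scene"); wc=imaging.camera("wrist")
X=np.nan_to_num(cloud(wc)); Q=X[masks(wc)["red"]&(abs(X[...,0]-.58)<.12)&(abs(X[...,1]-.14)<.03)&(X[...,2]>.11)]; print("red",Q.min(0),Q.max(0)); k=Q[Q[:,2]>.148]; print("knob",len(k),k.mean(0) if len(k) else "")
t=imaging.camera("top"); 
for n,a in(("scene",sc),("top",t)):
    b=dict(np.load(f"pics/{n}0.npz")); d=cv2.absdiff(a["frame"],b["frame"]).max(2)>70; d=cv2.morphologyEx(d.astype(np.uint8),cv2.MORPH_OPEN,np.ones((3,3)))
    _,_,st,_=cv2.connectedComponentsWithStats(d); print(n,"changed boxes",st[1:].tolist())
s=cv2.resize(sc["frame"][140:260,210:370],(400,300)); w=cv2.resize(wc["frame"],(400,300)); cv2.imwrite("pics/p3.png",cv2.hconcat([s,w])[:,:,::-1])
E
```

```text
time_s: 16.33
eef_pos: [0.5269, 0.1816, 0.292]
eef_rot: [-0.704, 0.709, 0.035, -0.026]
wrist_force: [-0.6, -1.1, -1.1]
opening: 0.354
t 16.33 pos [0.5269 0.1816 0.292 ] F [-0.62 -1.13 -1.1 ] open 0.354
shift cm [ 2.47 -0.78  1.62] turn [ 0.0069 -0.0071  0.0128]
red [0.5295 0.1323 0.1218] [0.598  0.149  0.1625]
knob 167 [0.5437 0.1404 0.1583]
scene changed boxes [[208, 0, 13, 13, 98], [264, 0, 102, 33, 2935], [407, 0, 62, 71, 1917], [413, 47, 11, 6, 48], [314, 54, 10, 5, 40], [403, 60, 22, 27, 322], [271, 80, 4, 10, 39], [426, 82, 9, 7, 49], [257, 93, 13, 10, 87], [296, 92, 33, 59, 638], [311, 124, 5, 14, 62], [291, 180, 8, 5, 38], [299, 184, 31, 22, 590], [260, 211, 19, 16, 290]]
top changed boxes [[203, 144, 10, 26, 215], [156, 148, 64, 58, 1940], [144, 151, 16, 119, 1060], [206, 178, 3, 3, 9], [227, 181, 17, 20, 300], [208, 205, 13, 58, 545], [161, 245, 48, 20, 664], [157, 270, 70, 114, 6381], [0, 317, 87, 67, 3917], [0, 323, 4, 3, 12], [236, 338, 19, 17, 198], [231, 355, 11, 29, 205], [295, 364, 6, 5, 26]]
```

View pics/p3.png

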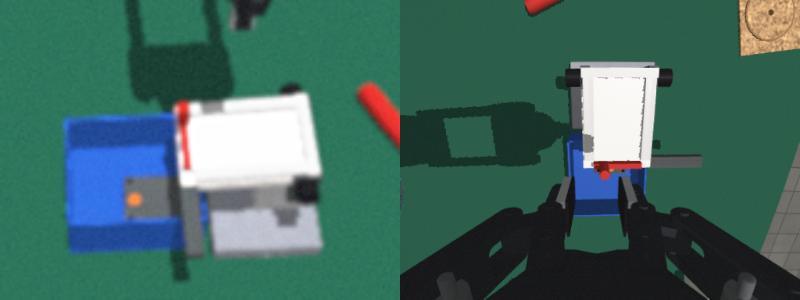

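The gate is shut (knob at (604,175) in the right panel, x 0.544 against 0.545 at the start) and the plate is in the bin. Only the arm, plate and shadows have changed.

```bash
python3 -c "
from bench import ctrl; print(ctrl.hand_in())"
```

```text
the job is handed in; nothing more can be done
None
```

I slid the gate open, dragged the plate off the mouth into the blue bin, slid the gate shut again and handed the job in at about 16.5 s of the 72 s allowed.

- **Gate:** I pushed it against its stop both ways. The force jumped at each end: about 24 N sideways at the open stop and 11 N at the shut stop. The final wrist picture puts the knob at x = 0.544 m, against 0.545 m before it was first moved, so it is shut to within measurement error.
- **Plate:** The last pictures show it lying flat in the bin and the deck empty.
- **Pressing:** The fingers mostly pressed with 5 to 14 N and peaked at about 16 N, under the 25 N limit. That is above the suggested 6 to 12 N at times. Forces were read at the end of each call, so brief peaks in between were not seen.
- **Slipping:** In the first drag the fingers slipped by about 13 mm. I lifted, moved them back on the plate and pressed harder, and there was almost no slip after that. A small tilt correction with the wrong sign pushed the force up to about 16 N before I reversed it.
- **Other objects:** Comparing before and after pictures showed changes only around the arm, its shadow, the plate and the bin. The meter, bottle, spool and screwdriver show no change. The gripper ended clear of everything.

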